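# Clear the napkins, then turn the sweets dish to the sofa

## Robot

A 6-joint arm with a two-finger parallel gripper is mounted at the origin on the work surface. World frame = base frame: x ahead of the robot, y to its left, z up, the work surface at z = 0. Lengths are in mm, angles in degrees, forces in N, time in s.
With the tool pointing down it reaches from about 300 to 850 mm from the base axis. Payload 4.2 kg.
Tool frame: the origin (TCP) lies on the centre line of the jaws, within the pads' length; the fingertips stand env.nose_length ahead of it and the grasp point (between the pads) lies 2 mm behind it (env.nose_length is the distance from the TCP to the fingertips, in mm); z points along the fingers, y is the direction in which the jaws open and shut (so a half turn about z gives the same grasp; the last joint's range is limited). The gripper opens to 91 mm and grips with 3 to 60 N. Pads are 32 mm wide; open, the fingers measure 118 mm over their backs; the gripper's body (76 mm by 178 mm) begins 60 mm behind the grasp point.
Start: joints at [-76.433, 18.312, 89.639, -0, 72.044, -1.146], TCP at [146.044, -556.159, 230.976] pointing down, gripper open.
Joint ranges: [-177.97, 177.97], [-48.28, 115.42], [12.27, 149.76], [-77.06, 257.06], [2.81, 150.46], [-146.56, 146.56]. Speed limits (degrees/s): [147.25, 147.25, 180, 180, 180, 180].

## Interface

Orientations are given as [roll, pitch, yaw] about the fixed x, y, z axes, in that order (R = Rz(yaw) Ry(pitch) Rx(roll)).
In Python, from workcell import env gives the robot as it stands. The module is installed in compiled form; this text tells all that it offers.
- The arm moves only by the tool jog_arm, never from a script. Its argument "deltas" is a list that holds one entry, the list of rows, each a list of 5 numbers: the shift along the tool's x, y, z in m, then the turn about the tool's z in degrees, then the finger opening in m, from 0 to 0.0912. A call has 1 to 20 rows; each row is the pose to reach, as a shift and turn from the pose commanded when the call began, along the tool's axes at that moment; what a row does not reach only later rows make up. A row lasts 1/12 s, in which the tool goes at most 41.7 mm and 7.16 degrees, less where a joint would pass 70% of its speed; a pose out of reach is approached as far as the arm can. A call with a gripper value outside its range is refused whole. The fingers move at their own pace and stop on an object; "grip_force" is the grip in N (left out, the last holds). Time passes only in rows, so rows that repeat a pose let the fingers close. It gives the time, the measured TCP pose, the force and the opening at its end, in the units of the state.
- env.state(): the state, without advancing time (a new reading comes with each control period).
- env.grab_frame(name): name is "scene" or "side" or "wrist"; returns the picture (420x560x3 uint8, red, green, blue); there is no depth.
- env.camera_params(name): a dict with "fx", "fy", "cx", "cy" (pixels), "k1" (the pictures are not rectified: a ray, as slopes to the right and down, at radius r is drawn at 1 + k1 r^2 times it, then the intrinsics apply), "xyz" and "orientation" of the camera in the world. Camera axes: x right, y down, z forward; pixel columns grow to the right and rows downward; lengths in mm; the calibration is good to about 2 mm. A picture is of the moment at which its call begins: read the wrist's pose just before it. camera_params takes no time and is no camera call; for the wrist camera it gives the pose at the moment of the call.
- env.job_done(): hands the job in, once; it reports no verdict.
Trained networks look in the newest picture that a camera, given by its name, has taken for a name from the list of things; names that differ only in an ending like _2 or _b are one class to them, and where a whole thing is asked for, a point or a joint stands for the part that bears it (a point fixed in the world has none). Each returns a list of dicts, best first, with "conf" (0 to 1); they miss things now and then, are a little off and sometimes report something else, mostly with a low value. They report only what shows in the picture. A call takes as long as a camera call. They do not tell look-alikes from the thing itself.
- env.look_for(camera, label): "xyz" ([x, y, z] in mm, in world coordinates, good to about 4 mm: the middle of the surface that is visible of it).
The state is a dict: "time_s": time; "qpos": joint angles; "qvel": joint speeds; "effort": joint torques, N m; "ee_pos": TCP position; "ee_rot": TCP orientation; "force": force on the tool from outside, world axes, zero at the start; "torque": the same for the moment, N m; "gripper_width": finger opening in mm.
Only numpy, scipy, OpenCV 4.12 (cv2) and the standard library are available. Lean on these libraries where they do the work, as an engineer would, in place of code of your own. Each camera call takes 0.05 s, during which the arm holds its last target.

## Task

Get the console ready for the next guest: first put both scrunched paper napkins into the tilted-out bin in the cabinet front. Then take the sweets dish by its arched handle, lift it straight up and turn it a quarter turn in the air, level and gently so that the truffle stays in the middle, until the arch runs left to right along the console's front edge and the open side faces the sofa. Finish holding the dish still and level in the gripper, about 10 cm above the spot where it stood, and leave the coffee pot, date dish, cup and coasters as they are.

Things in the scene. Friction and masses are not known exactly. Their poses are not given: they have to be found in the camera images.
- napkin_a_mid (a point): middle of a scrunched white paper napkin, an irregular firm lump about 48 x 44 x 46 mm, 12 g, lying on the console top; the point is 23 mm above its underside. Can be gripped from above in any direction. z up while it stands.
- napkin_b_mid (a point): middle of the second scrunched paper napkin, same size and make as the first; the point is 23 mm above its underside.
- bin_mouth (a point): point in the mouth of the open tilt-out bin, just beyond and below the console's front edge: at the rim of the litter caddy that hangs on the back of the tilted mirrored panel, midway across its 360 mm width (y), 80 mm in from the panel, which stands 55 mm above the rim. z points out of the mouth along the panel, x to the panel. The caddy is about 100 mm deep, 200 mm front to back; a straight drop through this point lands in it.
- bin (a joint): tilt of the bin front about its bottom hinge, rad: 0 shut, growing as its top tilts out towards the sofa; it starts open and is held by a stiff stay.
- dish: gold-tone steel sweets dish, 280 to 455 g: a round shallow dished plate 180 mm across and 33 mm high on a foot ring 90 mm across, with a fixed handle that arches over it from rim to rim, 158 mm high overall. Origin at the centre of its underside, z up, x along the arch (the two ends of the arch are alike, at x = +/-90 mm).
- dish_handle (a point): middle of the straight grip at the top of the dish's arch, over the plate's centre, 150 mm above its underside. The grip is a bar 80 mm long (along x), 14 mm wide (along y, grip it across this), 16 mm high. Axes as the dish.
- dish_well (a point): middle of the plate's well, on its upper surface, 10 mm above the dish's underside. From here the plate rises evenly at 9 degrees to the rim. Axes as the dish.
- truffle_center (a point): centre of the chocolate truffle, a loose dark brown ball 34 mm across, 20 to 33 g, that lies in the middle of the dish and can roll.
- front_edge (a point): fixed point in the middle of the console top's front edge, at the height of the top (the mirrored console top is flat, 1360 mm wide, and the edge straight). x points out to the sofa, y to the left along the edge, z up.
- dallah: chrome coffee pot with spout and handle, 248 mm high, about 180 mm long, 750 g, on the left; origin at the centre of its underside. Leave it alone.
- date_dish: hexagonal glass date dish with domed cover, 156 mm across, 140 mm high, 900 g, on the right; origin at the centre of its underside. Leave it alone.
- finjan: small ceramic coffee cup, 66 mm across, 52 mm high, 80 g, at the left towards the robot; origin at the centre of its underside. Leave it alone.
- coasters: stack of square plastic coasters in a holder, 100 x 100 x 34 mm, 300 g, at the right towards the robot; origin at the centre of its underside. Leave it alone.
Not all that is in view belongs to the job. Leave any purple look-alike of the part that bears napkin_b_mid alone. There is more than one size of the dish; the one meant has the size given above.

How it is judged:
By the outcome, as a careful person would: the job done as asked, in the order asked, and still so for the second after the job is handed in, while the arm keeps its last pose, push and grip.
It also fails if it takes over 72 s, if anything falls off the work surface, if the arm or the gripper's body presses on something with over 40 N, if the wrist force passes 120 N, or if a joint passes its speed limit or range.

## Working session

There is one attempt and no reset: what is moved stays moved. The work goes in short steps, Python scripts to look and compute and a tool call to move; the robot and the scene stay as the last step left them, time stands still between calls to the robot, and variables do not carry over. Pictures are saved under pics/ and viewed, and the job is handed in when it is done.

Besides the shell and the picture viewer there is one more tool, called as name([rows], argument=value, ...), one row to a line, values as JSON. jog_arm: Moves the arm, as the interface text tells. Its arguments: {"type":"object","properties":{"deltas":{"type":"array"},"grip_force":{"type":"number"}},"required":["deltas"]}

```bash
mkdir -p pics; python3 - <<'E'
from workcell import env
import cv2
s=env.state();print(s, env.nose_length)
for n in["scene","side","wrist"]:
    im=env.grab_frame(n);cv2.imwrite(f"pics/{n}0.png",im[:,:,::-1]);print(n,env.camera_params(n))
    for l in ["napkin_a_mid","bin_mouth","dish","dish_handle","truffle_center","dallah","date_dish","finjan","coasters"]:
        for d in env.look_for(n,l): print(n,l,[round(float(v)) for v in d['xyz']],round(d['conf'],2))
print(env.state()['time_s'])
E
```

```text
{'time_s': 0.0, 'qpos': array([-7.64348950e+01,  1.83515161e+01,  8.97059613e+01,  5.89891132e-04,
        7.20448504e+01, -1.14416465e+00]), 'qvel': array([-0.01935913,  0.03720189, -0.00091425,  0.0483336 , -0.05544446,
        0.03785315]), 'effort': array([ 2.71452300e-04, -4.12454152e+01, -2.31971902e+01,  7.27266585e-02,
        4.58705937e-02, -1.40466973e-04]), 'ee_pos': array([ 145.9093557 , -555.68488114,  230.12453313]), 'ee_rot': array([-1.79897704e+02, -2.60401693e-03,  1.47090849e+01]), 'force': array([0.10481457, 0.77414001, 0.98705001]), 'torque': array([-0.02347552,  0.00766674, -0.01275385]), 'gripper_width': 91.54549515073384} 17.0
scene {'fx': 482.0756146324139, 'fy': 482.0756146324139, 'cx': 276.61477466449134, 'cy': 205.73161268622567, 'k1': 0.04514331230063569, 'xyz': array([1306.77805829,  225.01172822,  977.70729398]), 'orientation': array([-143.25904164,   -0.28430587,  104.38989156])}
scene napkin_a_mid [447, 19, 37] 0.56
scene napkin_a_mid [437, 220, 20] 0.42
scene bin_mouth [672, -43, -162] 0.71
scene dish [440, 224, 27] 0.93
scene dish [346, -102, 18] 0.
[... 708 characters left out ...]
.62
side dish [446, 221, 22] 0.81
side dish [350, -98, 20] 0.68
side dish_handle [353, -97, 12] 0.78
side dish_handle [448, 218, 24] 0.58
side truffle_center [436, 208, 36] 0.64
side date_dish [456, -552, 82] 0.95
side date_dish [304, -433, 29] 0.41
side date_dish [785, -139, -89] 0.21
side finjan [782, -140, -90] 0.48
side finjan [301, -430, 28] 0.24
side coasters [306, -430, 27] 0.89
wrist {'fx': 291.5062483278666, 'fy': 291.5062483278666, 'cx': 276.4277319309384, 'cy': 208.29676562169166, 'k1': -0.05290754706950421, 'xyz': array([ 225.54282076, -536.34193568,  384.18479349]), 'orientation': array([ 1.63208766e+02, -2.22281817e-02, -7.52829384e+01])}
wrist coasters [300, -436, 26] 0.72
1.5
```

View pics/scene0.png

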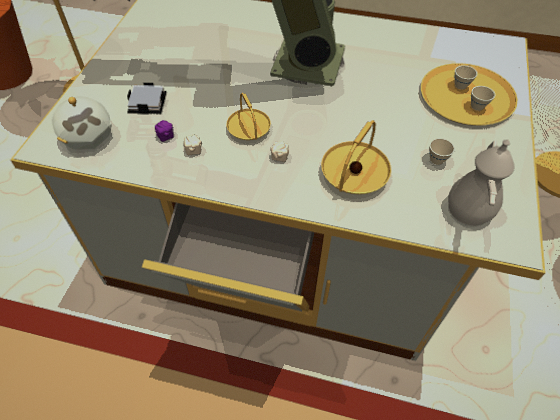

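View pics/side0.png

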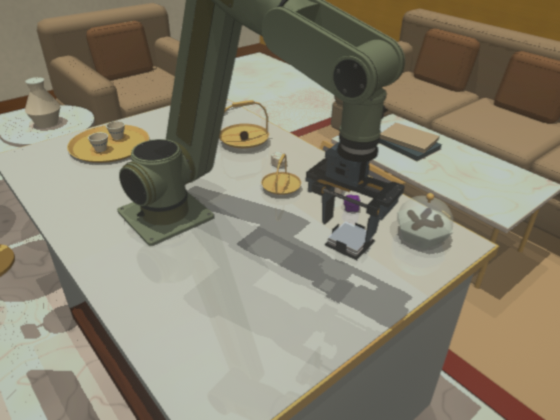

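View pics/wrist0.png

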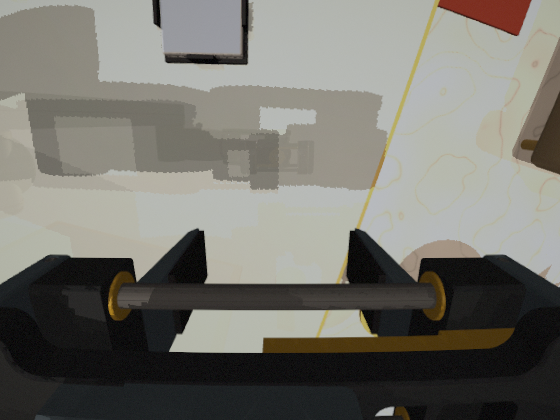

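Scene picture: white napkins are at (193,145) and (280,151), and the purple look-alike at (165,130) is to be left alone. The large dish with the truffle is at (357,167), the small dish at (248,125), and the open bin around (240,250). I'll confirm in a crop and measure.

```bash
cat > h.py <<'E'
import numpy as np, cv2
from scipy.spatial.transform import Rotation as R
def RR(o): return R.from_euler('xyz',o,degrees=True).as_matrix()
def ray(p,uv):
    d=np.array([(uv[0]-p['cx'])/p['fx'],(uv[1]-p['cy'])/p['fy']]);s=d.copy()
    for _ in range(20): s=d/(1+p['k1']*(s@s))
    return RR(p['orientation'])@np.array([s[0],s[1],1])
def onz(p,uv,z):
    r=ray(p,uv);return p['xyz']+r*(z-p['xyz'][2])/r[2]
def proj(p,X):
    c=RR(p['orientation']).T@(np.array(X,float)-p['xyz']);s=c[:2]/c[2];s=s*(1+p['k1']*(s@s))
    return np.array([s[0]*p['fx']+p['cx'],s[1]*p['fy']+p['cy']])
def tri(p1,u1,p2,u2):
    a,b=ray(p1,u1),ray(p2,u2);a/=np.linalg.norm(a);b/=np.linalg.norm(b)
    A=np.stack([a,-b],1);t=np.linalg.lstsq(A,p2['xyz']-p1['xyz'],rcond=None)[0]
    P=p1['xyz']+a*t[0];Q=p2['xyz']+b*t[1];return (P+Q)/2,np.linalg.norm(P-Q)
E
python3 - <<'E'
from h import *
im=cv2.imread('pics/scene0.png');
a=cv2.resize(im[90:220,130:430],None,fx=2.6,fy=2.6,interpolation=cv2.INTER_CUBIC)
cv2.imwrite('pics/c1.png',a)
a=cv2.resize(im[160:320,130:340],None,fx=3.6,fy=3.6,interpolation=cv2.INTER_CUBIC)
cv2.imwrite('pics/c2.png',a)
im=cv2.imread('pics/side0.png');
a=cv2.resize(im[80:220,200:400],None,fx=4,fy=4,interpolation=cv2.INTER_CUBIC)
cv2.imwrite('pics/c3.png',a)
E
```

```text
(no output)
```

View pics/c1.png

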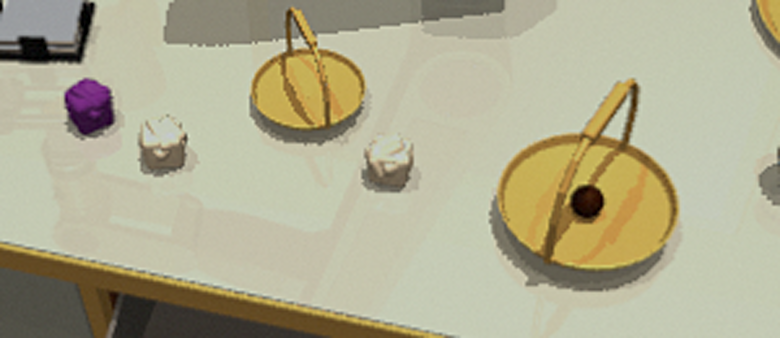

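View pics/c2.png

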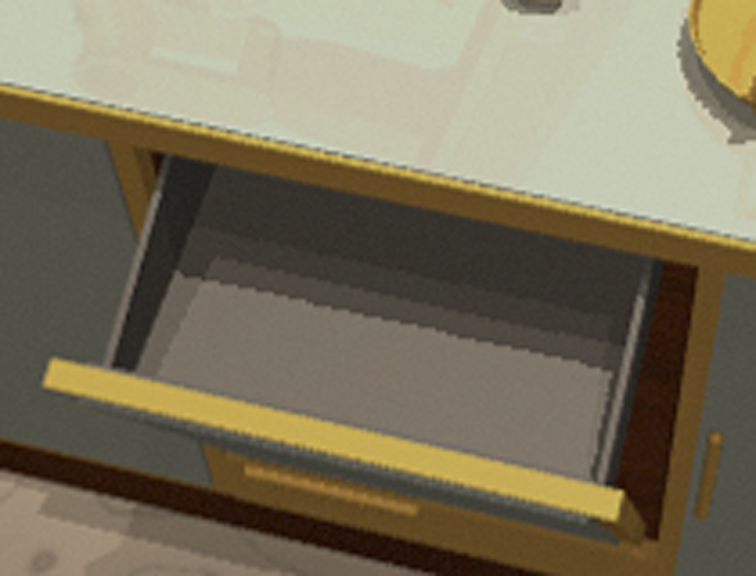

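View pics/c3.png

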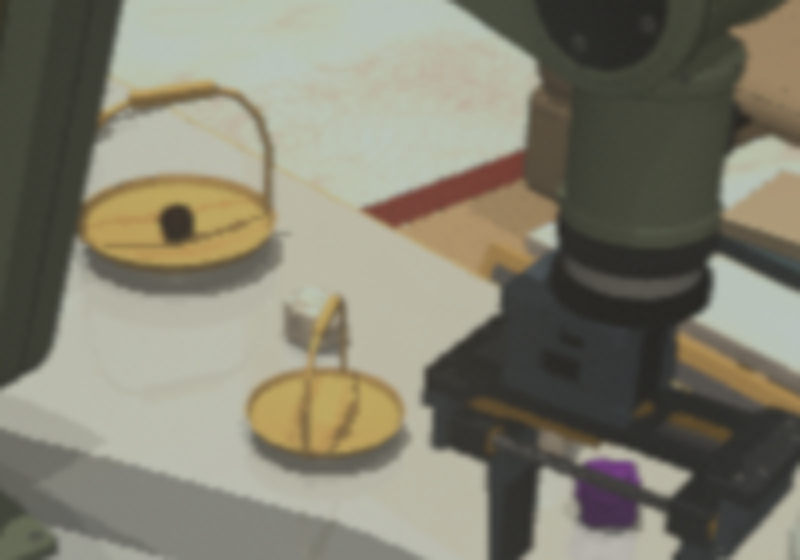

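```bash
python3 - <<'E'
from h import *
from workcell import env
p=env.camera_params('scene');q=env.camera_params('side')
f=lambda u,v,k,o:(o[0]+u/k,o[1]+v/k)
r=lambda a:np.round(a,1)
print('edge',[r(onz(p,f(u,v,3.6,(130,160)),0)) for u,v in[(2,84),(380,165),(750,238)]])
for n,u,v in [('nL',163,145),('nR',389,162),('purple',90,106)]:
    print(n,r(onz(p,f(u,v,2.6,(130,90)),25)))
print('nR side',r(tri(p,f(389,162,2.6,(130,90)),q,f(314,320,4,(200,80)))[0]))
for z in(-30,-60,-90,-120): print(z,[r(onz(p,f(u,v,3.6,(130,160)),z)) for u,v in[(48,360),(622,490)]])
for z in(-50,-100,-150,-200): print(z,'caddyR rim front,back; L',[r(onz(p,f(u,v,3.6,(130,160)),z)) for u,v in[(610,480),(655,262),(115,365),(175,155)]])
# handle ends in scene: (632,82) near back/top ; (592,135)
for n,u in [('far',(629,84)),('near',(588,135))]: print(n,r(onz(p,f(*u,2.6,(130,90)),158)))
print('side ends',[r(onz(q,f(*u,4,(200,80)),158)) for u in[(132,95),(215,86)]])
print('mid tri',tri(p,f(610,110,2.6,(130,90)),q,f(174,93,4,(200,80))))
print('plate ctr rim z33',r(onz(p,f(589,200,2.6,(130,90)),33)),r(onz(q,f(177,222,4,(200,80)),33)))
print('truffle',tri(p,f(588,202,2.6,(130,90)),q,f(177,223,4,(200,80))))
print('bin side', r(tri(p,(302,295),q,(486,141))[0]))
E
python3 -c "
import cv2
im=cv2.imread('pics/side0.png');cv2.imwrite('pics/c4.png',cv2.resize(im[110:260,280:480],None,fx=4,fy=4,interpolation=cv2.INTER_CUBIC))"
```

```text
edge [array([ 624., -338.,    0.]), array([625.1, -52.1,   0. ]), array([620.9, 210.4,  -0. ])]
nL [ 477.7 -217.6   25. ]
nR [441.2  16.1  25. ]
purple [ 443.7 -312.4   25. ]
nR side [435.1  14.8  18.5]
-30 [array([ 814.3, -225.6,  -30. ]), array([811.5, 164.8, -30. ])]
-60 [array([ 799.7, -239. ,  -60. ]), array([796.8, 163. , -60. ])]
-90 [array([ 785. , -252.4,  -90. ]), array([782. , 161.3, -90. ])]
-120 [array([ 770.4, -265.8, -120. ]), array([ 767.3,  159.5, -120. ])]
-50 caddyR rim front,back; L [array([796.7, 154.6, -50. ]), array([623.1, 148. , -50. ]), array([ 797. , -189.3,  -50. ]), array([ 619.6, -215.5,  -50. ])]
-100 caddyR rim front,back; L [array([ 771.9,  151.1, -100. ]), array([ 589.9,  144.3, -100. ]), array([ 772.2, -209.4, -100. ]), array([ 586.1, -236.9, -100. ])]
-150 caddyR rim front,back; L [array([ 747.1,  147.7, -150. ]), array([ 556.6,  140.5, -150. ]), array([ 747.4, -229.6, -150. ]), array([ 552.7, -258.3, -150. ])]
-200 caddyR rim front,back; L [array([ 722.2,  144.3, -200. ]), array([ 523.4,  136.8, -200. ]), array([ 722.6, -249.7, -200. ]), array([ 519.3, -279.8, -200. ])]
far [409.4 238.2 158. ]
near [484.5 211.4 158. ]
side ends [array([403.7, 223.8, 158. ]), array([471.4, 195.4, 158. ])]
mid tri (array([444.47089365, 223.80078585, 151.21992775]), np.float64(6.757418560275806))
plate ctr rim z33 [448.1 224.1  33. ] [435.5 208.9  33. ]
truffle (array([444.22391775, 222.81632472,  24.34222282]), np.float64(2.143012425774991))
bin side [979.  -98.4  70.9]
```

View pics/c4.png

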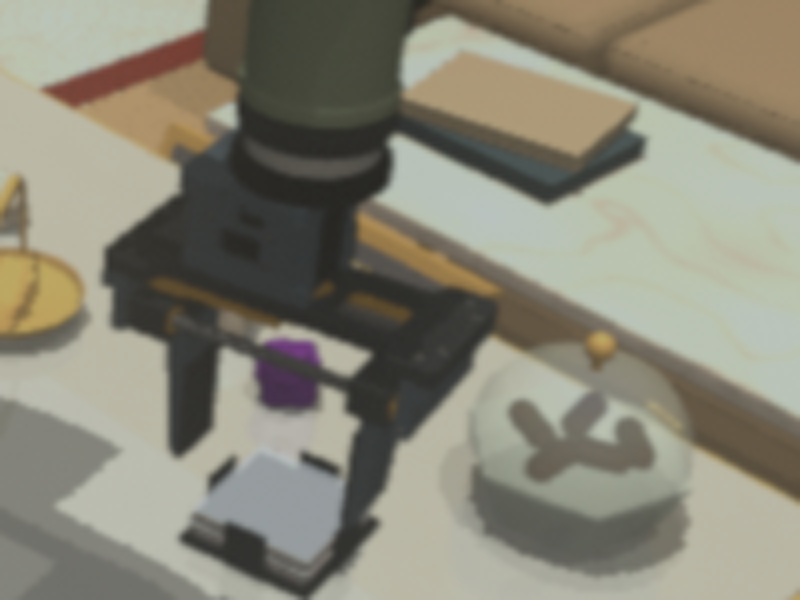

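```bash
python3 - <<'E'
from h import *
from workcell import env
p=env.camera_params('scene');q=env.camera_params('side')
print(tri(p,(302.5,297),q,(322.5,142.5)),tri(p,(143.5,261),q,(404,184)))
E
```

```text
(array([786.55619907, 159.60802291, -88.69127152]), np.float64(4.141866094932305)) (array([ 790.50093011, -251.35061232,  -86.72591363]), np.float64(4.792579628873847))
```

jog_arm([
  [[0.02,-0.012,0,0,0.08],[0.05,-0.03,0,0,0.08],[0.085,-0.05,0,0,0.08],[0.12,-0.07,0.005,0,0.08],[0.155,-0.09,0.01,0,0.08],[0.19,-0.112,0.015,0,0.08],[0.225,-0.133,0.02,0,0.08],[0.26,-0.155,0.03,0,0.08],[0.295,-0.176,0.04,0,0.08],[0.33,-0.197,0.05,0,0.08],[0.36,-0.215,0.06,0,0.08],[0.385,-0.23,0.07,0,0.08],[0.4,-0.239,0.08,0,0.08],[0.407,-0.243,0.09,0,0.08],[0.407,-0.243,0.09,0,0.08],[0.407,-0.243,0.09,0,0.08]],
], grip_force=12)

```text
time_s: 2.83
ee_pos: [477.4, -217.9, 140.5]
ee_rot: [-180.0, 0.1, 14.7]
force: [-0.8, -0.7, 0.0]
gripper_width: 80.1
```

```bash
python3 - <<'E'
from workcell import env
from h import *
s=env.state();print(s['time_s'],s['ee_pos'],s['ee_rot'],s['gripper_width'],s['force'])
p=env.camera_params('wrist')
im=env.grab_frame('wrist');cv2.imwrite('pics/w1.png',im[:,:,::-1])
for n in ('napkin_a_mid',):
  for d in env.look_for('wrist',n): print(d['xyz'],d['conf'])
im=env.grab_frame('side');cv2.imwrite('pics/s1.png',im[:,:,::-1])
np.save('p1.npy',p,allow_pickle=True)
for X in([478,-218,23],[440,16,23]):print(proj(p,X))
E
```

```text
2.8333 [ 477.35510781 -217.93427536  140.48694788] [-1.79969304e+02  9.34235990e-02  1.47444420e+01] 80.13500391883503 [-0.79323628 -0.65148731  0.02990625]
[682.0, -157.4, -169.3] 0.67
[436.3, 4.8, 41.5] 0.58
[275.56259527 207.74077044]
[ 36.14939182 185.57535048]
```

View pics/w1.png

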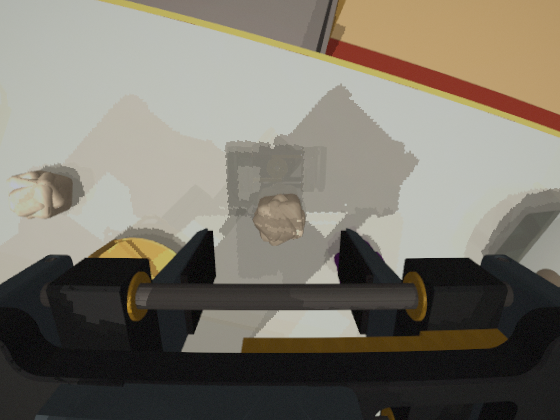

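View pics/s1.png

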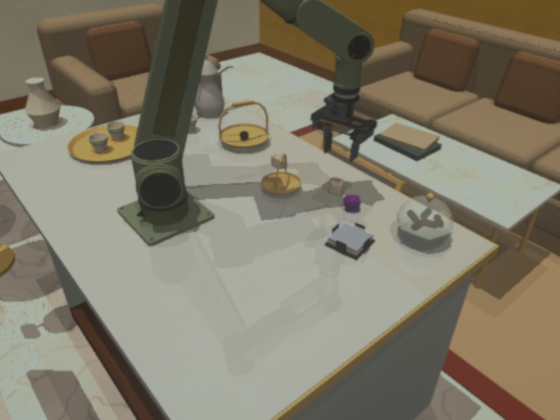

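The wrist picture shows the white napkin at (280,217), the purple one beyond the right finger at (350,258), and the second white napkin at (38,196).

```bash
python3 - <<'E'
from workcell import env
from h import *
p=np.load('p1.npy',allow_pickle=True).item()
print(onz(p,(280,217),25),onz(p,(38,196),25),onz(p,(355,258),25))
q=env.camera_params('side')
im=cv2.imread('pics/s1.png');cv2.imwrite('pics/c5.png',cv2.resize(im[80:230,210:410],None,fx=4,fy=4,interpolation=cv2.INTER_CUBIC))
E
```

```text
[ 470.5939318  -224.40636568   25.        ] [430.53865478  12.28650238  25.        ] [ 447.39538785 -309.88599511   25.        ]
```

View pics/c5.png

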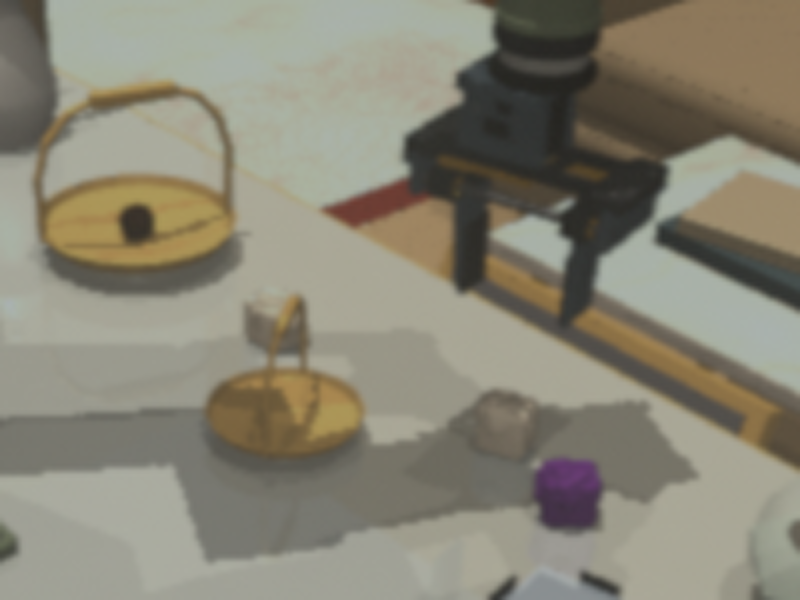

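```bash
python3 - <<'E'
from workcell import env
from h import *
p=env.camera_params('scene');q=env.camera_params('side')
f=lambda u,v:(210+u/4,80+v/4)
g=lambda u,v:(130+u/2.6,90+v/2.6)
print('L',tri(p,g(163,145),q,f(505,424)),onz(q,f(505,424),25))
for z in(150,158):print('handle side ends',onz(q,f(92,97),z),onz(q,f(176,87),z))
print('mid',tri(p,g(610,110),q,f(135,93)))
print('far',tri(p,g(630,83),q,f(92,98)),'near',tri(p,g(588,136),q,f(176,89)))
print('truffle',tri(p,g(588,202),q,f(137,223)),'rim ctr',onz(q,f(137,221),33))
E
```

```text
L (array([ 471.91356792, -220.87134196,   18.20677211]), np.float64(0.41625505847502275)) [ 464.05153876 -228.18385485   25.        ]
handle side ends [411.67982958 235.78841344 150.        ] [482.09158047 208.32916232 150.        ]
handle side ends [401.19295587 220.28230348 158.        ] [470.76125752 193.15198161 158.        ]
mid (array([445.02099749, 223.56696139, 151.37667264]), np.float64(7.465780945604652))
far (array([407.56168105, 236.09358514, 153.01585591]), np.float64(9.042513301390551)) near (array([480.29158387, 209.66489923, 149.77397741]), np.float64(5.337396652724958))
truffle (array([444.22391775, 222.81632472,  24.34222282]), np.float64(2.143012425774991)) rim ctr [436.63518118 210.45715002  33.        ]
```

jog_arm([
  [[-0.003,0.001,0.015,0,0.08],[-0.005,0.002,0.04,0,0.08],[-0.005,0.002,0.07,0,0.08],[-0.005,0.002,0.095,0,0.08],[-0.005,0.002,0.11,0,0.08],[-0.005,0.002,0.117,0,0.08],[-0.005,0.002,0.117,0,0.08],[-0.005,0.002,0.117,0,0.03],[-0.005,0.002,0.117,0,0.03],[-0.005,0.002,0.117,0,0.03],[-0.005,0.002,0.117,0,0.03],[-0.005,0.002,0.117,0,0.03],[-0.005,0.002,0.117,0,0.03],[-0.005,0.002,0.117,0,0.03]],
], grip_force=12)

```text
time_s: 4.15
ee_pos: [474.2, -221.3, 24.9]
ee_rot: [179.9, -0.1, 14.7]
force: [-0.7, 0.2, 5.7]
gripper_width: 53.2
```

jog_arm([
  [[0,0,0,0,0.03],[0,0,0,0,0.03],[0,0,-0.01,0,0.03],[0,0,-0.035,0,0.03],[0,0,-0.06,0,0.03],[0.01,-0.004,-0.08,0,0.03],[0.035,-0.013,-0.085,0,0.03],[0.07,-0.027,-0.085,0,0.03],[0.105,-0.04,-0.085,0,0.03],[0.14,-0.053,-0.085,0,0.03],[0.175,-0.066,-0.085,0,0.03],[0.21,-0.08,-0.08,0,0.03],[0.24,-0.091,-0.065,0,0.03],[0.255,-0.097,-0.045,0,0.03],[0.26,-0.098,-0.01,0,0.03],[0.26,-0.098,0.025,0,0.03],[0.26,-0.098,0.055,0,0.03],[0.26,-0.098,0.07,0,0.03],[0.26,-0.098,0.075,0,0.03],[0.26,-0.098,0.075,0,0.03]],
], grip_force=12)

```text
time_s: 5.82
ee_pos: [699.2, -59.9, -52.5]
ee_rot: [-179.9, 0.2, 14.7]
force: [0.3, 0.5, 0.6]
gripper_width: 52.8
```

```bash
python3 - <<'E'
from workcell import env
from h import *
s=env.state();print(s['time_s'],s['ee_pos'],s['gripper_width'],s['force'])
im=env.grab_frame('scene')[:,:,::-1];cv2.imwrite('pics/sc2.png',im)
im=env.grab_frame('wrist')[:,:,::-1];cv2.imwrite('pics/w2.png',im)
E
```

```text
5.8167 [699.22209729 -59.93892417 -52.46743798] 52.79916043604006 [0.28807972 0.54993994 0.60275541]
```

View pics/sc2.png

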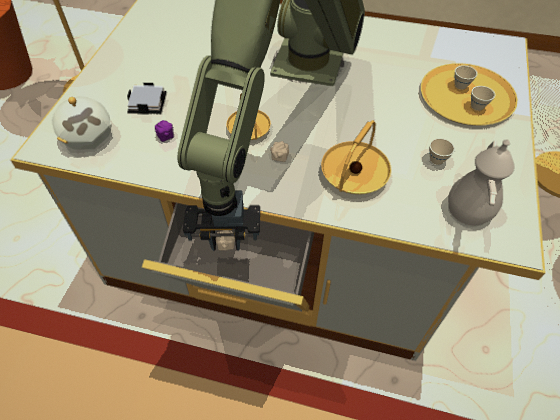

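View pics/w2.png

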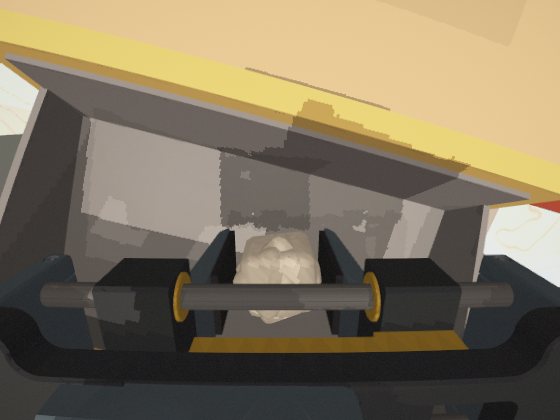

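The napkin is held over the caddy: wrist (280,280), scene (225,240). I'll lower it a little and release.

jog_arm([
  [[0,0,0.015,0,0.03],[0,0,0.03,0,0.03],[0,0,0.04,0,0.03],[0,0,0.04,0,0.03],[0,0,0.04,0,0.075],[0,0,0.04,0,0.075],[0,0,0.04,0,0.075],[0,0,0.04,0,0.075],[0,0,0.025,0,0.075],[0,0,-0.01,0,0.075],[0,0,-0.045,0,0.075],[0,0,-0.085,0,0.075],[0,0,-0.125,0,0.075],[0,0,-0.16,0,0.075],[0,0,-0.18,0,0.075],[0,0,-0.18,0,0.075]],
])

```text
time_s: 7.25
ee_pos: [703.5, -60.5, 137.5]
ee_rot: [179.7, -0.7, 14.7]
force: [0.0, -1.1, 0.3]
gripper_width: 74.9
```

```bash
python3 - <<'E'
from workcell import env
from h import *
s=env.state();print(s['time_s'],s['ee_pos'],s['gripper_width'],s['force'])
im=env.grab_frame('wrist')[:,:,::-1];cv2.imwrite('pics/w3.png',im)
E
```

```text
7.25 [703.46341382 -60.45742893 137.45526988] 74.87299096512666 [ 0.028889   -1.12235147  0.2895704 ]
```

View pics/w3.png

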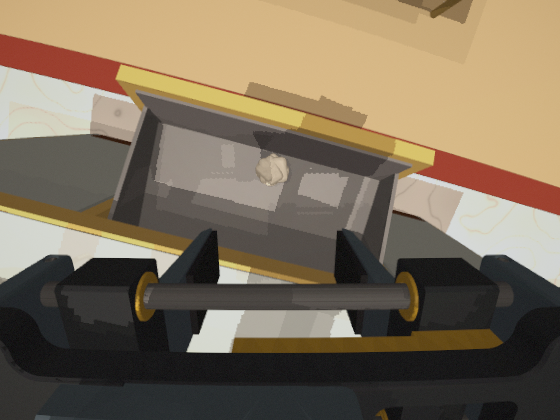

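The first napkin is in the caddy, at (272,170) in the wrist picture. On to the second.

jog_arm([
  [[-0.015,-0.009,0,0,0.08],[-0.045,-0.026,0,0,0.08],[-0.08,-0.047,0,0,0.08],[-0.115,-0.067,0,0,0.08],[-0.15,-0.088,0,0,0.08],[-0.185,-0.108,0,0,0.08],[-0.215,-0.126,0,0,0.08],[-0.23,-0.135,0,0,0.08],[-0.237,-0.139,0,0,0.08],[-0.237,-0.139,0,0,0.08],[-0.237,-0.139,0,0,0.08]],
])

```text
time_s: 8.22
ee_pos: [436.6, 14.0, 129.0]
ee_rot: [180.0, -0.1, 14.7]
force: [-0.8, -0.4, 0.5]
gripper_width: 80.4
```

```bash
python3 - <<'E'
from workcell import env
from h import *
s=env.state();print(s['time_s'],s['ee_pos'],s['gripper_width'],s['force'])
p=env.camera_params('wrist')
np.save('p4.npy',p,allow_pickle=True)
im=env.grab_frame('wrist')[:,:,::-1];cv2.imwrite('pics/w4.png',im)
for l in ('napkin_b_mid','dish','dish_handle','truffle_center'):
  for d in env.look_for('wrist',l): print(l,d['xyz'],d['conf'])
E
```

```text
8.2167 [436.60181709  14.0071228  128.95989341] 80.39671984359377 [-0.7698419  -0.44048784  0.52500946]
napkin_b_mid [441.8, -295.5, 15.5] 0.89
napkin_b_mid [696.3, -49.4, -148.4] 0.64
napkin_b_mid [448.5, 207.8, 21.0] 0.2
dish [328.3, -72.9, 10.5] 0.72
dish [450.0, 211.4, 20.5] 0.61
dish_handle [452.1, 209.7, 20.6] 0.67
dish_handle [326.2, -71.3, 15.7] 0.66
truffle_center [445.1, 211.7, 37.4] 0.86
```

View pics/w4.png

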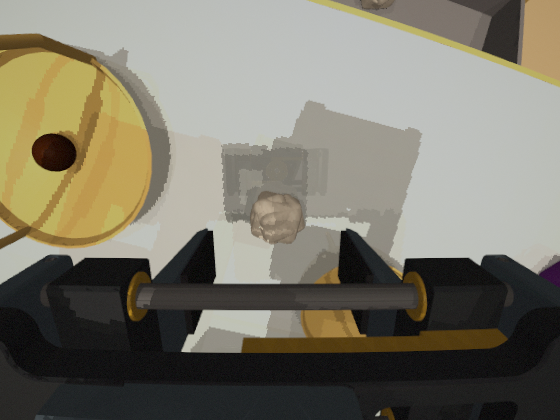

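The napkin is at (277,217) between the jaws, with the large dish at (70,145). Both sit clear of the fingers, so I'll descend and grip.

jog_arm([
  [[-0.003,0,0.015,0,0.08],[-0.004,0,0.04,0,0.08],[-0.004,0,0.07,0,0.08],[-0.004,0,0.09,0,0.08],[-0.004,0,0.102,0,0.08],[-0.004,0,0.105,0,0.08],[-0.004,0,0.105,0,0.08],[-0.004,0,0.105,0,0.03],[-0.004,0,0.105,0,0.03],[-0.004,0,0.105,0,0.03],[-0.004,0,0.105,0,0.03],[-0.004,0,0.105,0,0.03],[-0.004,0,0.105,0,0.03],[-0.004,0,0.105,0,0.03],[-0.004,0,0.09,0,0.03],[-0.004,0,0.06,0,0.03],[-0.004,0,0.03,0,0.03],[-0.004,0,0.01,0,0.03],[-0.004,0,0,0,0.03]],
])

```text
time_s: 10.05
ee_pos: [433.2, 13.0, 131.6]
ee_rot: [179.9, -0.3, 14.7]
force: [0.2, 0.5, -0.6]
gripper_width: 53.0
```

jog_arm([
  [[0.015,0.003,0,0,0.03],[0.045,0.009,0,0,0.03],[0.08,0.016,0,0,0.03],[0.12,0.024,0,0,0.03],[0.16,0.032,0,0,0.03],[0.195,0.039,0,0,0.03],[0.23,0.046,0,0,0.03],[0.25,0.05,0,0,0.03],[0.262,0.052,0.015,0,0.03],[0.264,0.052,0.045,0,0.03],[0.264,0.052,0.08,0,0.03],[0.264,0.052,0.115,0,0.03],[0.264,0.052,0.15,0,0.03],[0.264,0.052,0.185,0,0.03],[0.264,0.052,0.21,0,0.03],[0.264,0.052,0.22,0,0.03],[0.264,0.052,0.22,0,0.03],[0.264,0.052,0.22,0,0.075],[0.264,0.052,0.22,0,0.075],[0.264,0.052,0.22,0,0.075]],
])

```text
time_s: 11.72
ee_pos: [702.2, 29.9, -88.6]
ee_rot: [179.9, -0.2, 14.7]
force: [-0.1, 0.0, -0.6]
gripper_width: 69.6
```

jog_arm([
  [[0,0,0,0,0.075],[0,0,-0.015,0,0.075],[0,0,-0.05,0,0.075],[0,0,-0.085,0,0.075],[0,0,-0.12,0,0.075],[0,0,-0.16,0,0.075],[0,0,-0.2,0,0.075],[0,0,-0.24,0,0.075],[0,0,-0.28,0,0.075],[0,0,-0.31,0,0.075],[0,0,-0.33,0,0.075],[0,0,-0.34,0,0.075],[0,0,-0.34,0,0.075]],
])

```text
time_s: 12.8
ee_pos: [701.1, 29.9, 253.4]
ee_rot: [179.9, -0.4, 14.7]
force: [-0.1, -0.4, 0.1]
gripper_width: 75.1
```

```bash
python3 - <<'E'
from workcell import env
from h import *
s=env.state();print(s['time_s'],s['ee_pos'],s['gripper_width'],s['force'])
im=env.grab_frame('wrist')[:,:,::-1];cv2.imwrite('pics/w5.png',im)
E
```

```text
12.8 [701.12597854  29.8858988  253.42731126] 75.09534033032573 [-0.08828674 -0.38415772  0.06974018]
```

View pics/w5.png

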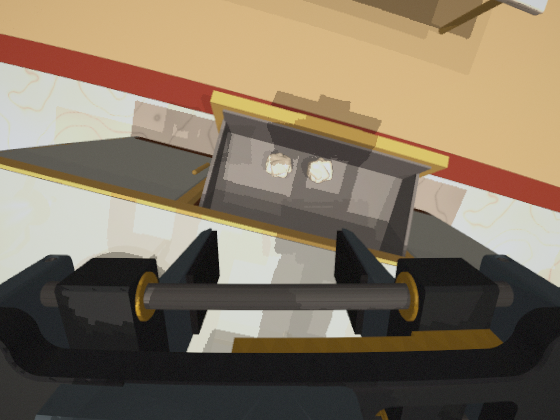

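Both napkins lie in the caddy, at (279,165) and (320,170). Next is the dish: hover over its handle with the jaws across the bar (yaw 160, so the last joint has room for the turn).

jog_arm([
  [[-0.01,-0.012,-0.01,-7,0.075],[-0.025,-0.03,-0.01,-14,0.075],[-0.04,-0.05,-0.01,-21,0.075],[-0.055,-0.07,-0.01,-28,0.075],[-0.07,-0.09,-0.01,-35,0.075],[-0.085,-0.108,-0.01,-42,0.075],[-0.1,-0.127,-0.01,-49,0.075],[-0.115,-0.146,-0.01,-56,0.075],[-0.13,-0.165,-0.01,-63,0.075],[-0.145,-0.184,-0.01,-70,0.075],[-0.16,-0.203,-0.01,-77,0.075],[-0.17,-0.216,-0.01,-84,0.075],[-0.18,-0.229,-0.01,-91,0.075],[-0.188,-0.239,-0.01,-98,0.075],[-0.194,-0.247,-0.01,-105,0.075],[-0.198,-0.252,-0.01,-112,0.075],[-0.198,-0.252,-0.01,-119,0.075],[-0.198,-0.252,-0.01,-126,0.075],[-0.198,-0.252,-0.01,-133,0.075],[-0.198,-0.252,-0.01,-140,0.075]],
])

```text
time_s: 14.52
ee_pos: [443.6, 222.8, 256.7]
ee_rot: [-179.8, -0.2, 155.1]
force: [-0.4, 0.3, 0.5]
gripper_width: 75.1
```

jog_arm([
  [[0,0,0,-5.3,0.075],[0,0,0,-5.3,0.075],[0,0,0,-5.3,0.075],[0,0,0,-5.3,0.075]],
])

```text
time_s: 14.85
ee_pos: [444.3, 223.0, 257.8]
ee_rot: [-179.9, -0.1, 159.9]
force: [0.6, 0.3, -0.8]
gripper_width: 75.0
```

```bash
python3 - <<'E'
from workcell import env
from h import *
s=env.state();print(s['time_s'],s['ee_pos'],s['ee_rot'],s['qpos'],s['gripper_width'],s['force'])
p=env.camera_params('wrist');np.save('p6.npy',p,allow_pickle=True)
im=env.grab_frame('wrist')[:,:,::-1];cv2.imwrite('pics/w6.png',im)
for l in ('dish_handle','truffle_center'):
  for d in env.look_for('wrist',l): print(l,d['xyz'],d['conf'])
im=env.grab_frame('scene')[:,:,::-1];cv2.imwrite('pics/sc6.png',im)
im=env.grab_frame('side')[:,:,::-1];cv2.imwrite('pics/s6.png',im)
E
```

```text
14.85 [444.34367605 223.03264219 257.82755725] [-1.79900178e+02 -8.97307694e-02  1.59895242e+02] [ 2.53322943e+01  1.03539099e+01  9.66397639e+01 -6.38735226e-03
  7.31404106e+01 -4.45611664e+01] 75.01814106897623 [ 0.56205577  0.31475332 -0.79398991]
dish_handle [435.5, 225.1, 20.8] 0.98
dish_handle [350.6, -97.5, 18.4] 0.67
dish_handle [465.5, 488.8, 97.2] 0.5
```

View pics/w6.png

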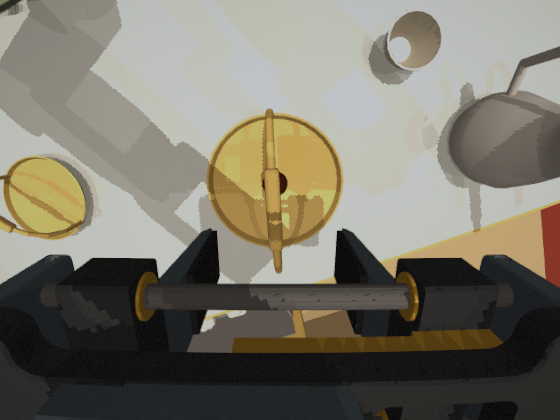

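View pics/sc6.png

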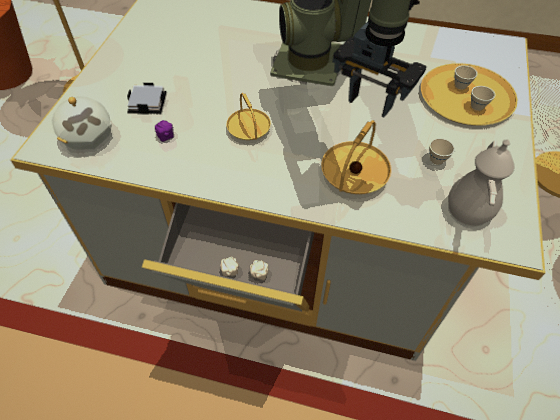

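The wrist view shows the arch from (268,110) to (279,270), the thick grip bar around (272,200) and the truffle at (275,183). I'll enlarge that region.

```bash
python3 - <<'E'
from h import *
im=cv2.imread('pics/w6.png');cv2.imwrite('pics/c6.png',cv2.resize(im[100:280,190:360],None,fx=3.3,fy=3.3,interpolation=cv2.INTER_CUBIC))
im=cv2.imread('pics/s6.png');cv2.imwrite('pics/c7.png',cv2.resize(im[60:210,190:390],None,fx=4,fy=4,interpolation=cv2.INTER_CUBIC))
E
```

```text
(no output)
```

View pics/c6.png

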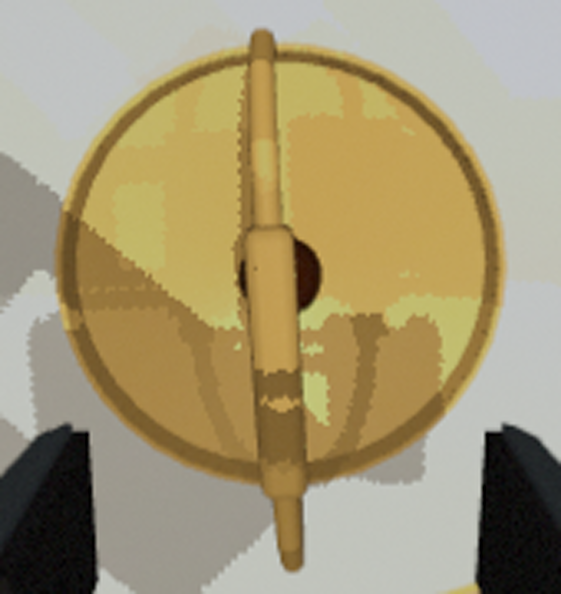

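View pics/c7.png

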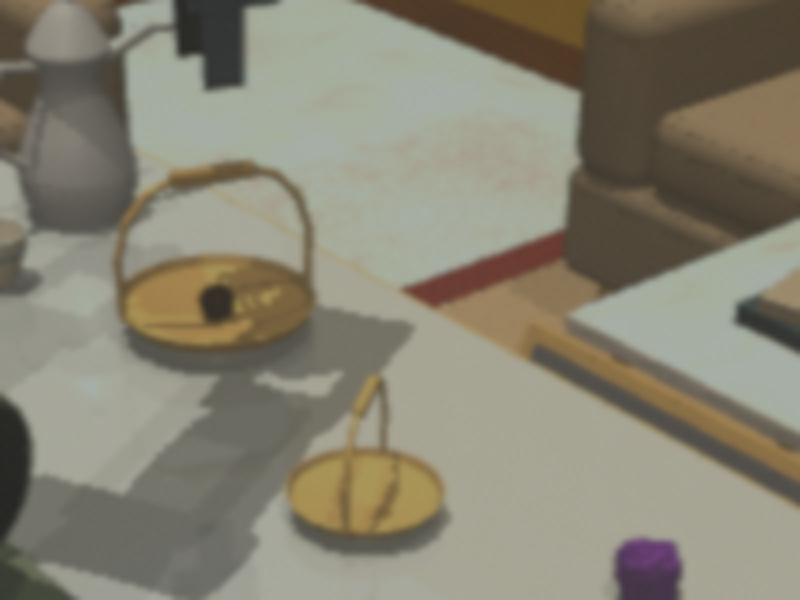

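```bash
python3 - <<'E'
from h import *
p=np.load('p6.npy',allow_pickle=True).item()
f=lambda u,v:(190+u/3.3,100+v/3.3)
a,b=onz(p,f(270,230),158),onz(p,f(283.5,493),158)
print(a,b,np.linalg.norm(a-b),(a+b)/2,np.degrees(np.arctan2(*(b-a)[1::-1])))
# plate centre by fitting rim circle z=33
best=None
from scipy.optimize import least_squares
pts=[(57,262),(505,262),(281,43),(110,135),(435,100),(120,412),(460,395),(340,478)]
W=np.array([onz(p,f(*u),33) for u in pts])
r=least_squares(lambda v:np.hypot(W[:,0]-v[0],W[:,1]-v[1])-v[2],[445,223,90]);print(r.x,r.fun)
# foot arch ends: at rim
c,d=onz(p,f(262,30),60),onz(p,f(291,570),60)
print('tcp proj z150',proj(p,[444.3,223,158]))
E
```

```text
[404.6170487  232.11003102 158.        ] [476.96119463 209.39695248 158.        ] 75.82584906234634 [440.78912166 220.75349175 158.        ] -17.43013789277362
[442.35161624 221.41316544  89.36670857] [ 1.39412347 -0.55969439  0.66166714 -2.08015217  0.93838446 -0.31701311
 -0.84112237  0.80380697]
tcp proj z150 [277.59020764 213.82534173]
```

jog_arm([
  [[0.001,-0.001,0.01,-1,0.06],[0.002,-0.002,0.025,-2.2,0.05],[0.002,-0.002,0.045,-2.2,0.045],[0.002,-0.002,0.065,-2.2,0.045],[0.002,-0.002,0.08,-2.2,0.045],[0.002,-0.002,0.092,-2.2,0.045],[0.002,-0.002,0.1,-2.2,0.045],[0.002,-0.002,0.106,-2.2,0.045],[0.002,-0.002,0.11,-2.2,0.045],[0.002,-0.002,0.111,-2.2,0.045],[0.002,-0.002,0.111,-2.2,0.04],[0.002,-0.002,0.111,-2.2,0.04]],
], grip_force=10)

```text
time_s: 16.1
ee_pos: [442.7, 222.3, 148.4]
ee_rot: [180.0, 0.1, 162.2]
force: [0.4, -0.2, 0.3]
gripper_width: 40.5
```

```bash
python3 - <<'E'
from workcell import env
from h import *
s=env.state();print(s['time_s'],s['ee_pos'],s['ee_rot'],s['gripper_width'],s['force'])
for n in('wrist','scene','side'):
  im=env.grab_frame(n)[:,:,::-1];cv2.imwrite(f'pics/{n}7.png',im)
im=cv2.imread('pics/side7.png');a=cv2.resize(im[60:190,200:300],None,fx=4,fy=4,interpolation=cv2.INTER_CUBIC)
im=cv2.imread('pics/scene7.png');b=cv2.resize(im[80:210,310:410],None,fx=4,fy=4,interpolation=cv2.INTER_CUBIC)
cv2.imwrite('pics/c8.png',np.hstack([a,b]))
E
```

```text
16.1 [442.69671531 222.28455195 148.4429035 ] [1.79955749e+02 5.53357382e-02 1.62218622e+02] 40.47310389361515 [ 0.38968641 -0.21647574  0.30667033]
```

View pics/wrist7.png

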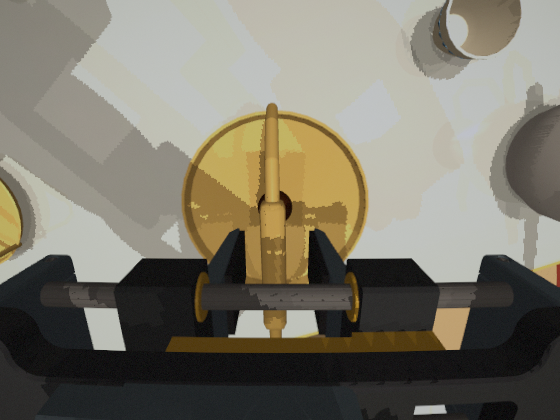

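View pics/c8.png

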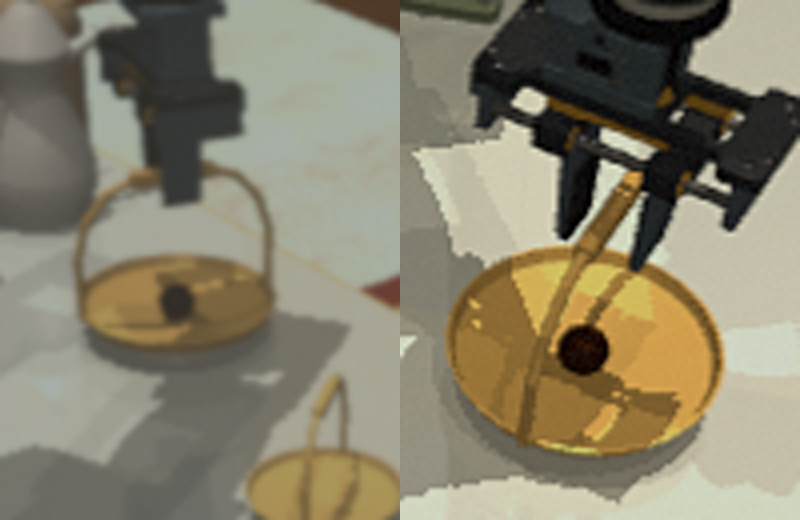

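```bash
python3 - <<'E'
from h import *
from workcell import env
p=env.camera_params('wrist')
im=cv2.imread('pics/wrist7.png');cv2.imwrite('pics/c9.png',cv2.resize(im[90:350,200:350],None,fx=2.3*2,fy=2.3,interpolation=cv2.INTER_CUBIC))
for cx,cy in((442.5,221.8),(440.8,220.8),(445,223.5)):
  for ang in(-17.4,-20):
    u=np.array([np.cos(np.radians(ang)),np.sin(np.radians(ang)),0]);c=np.array([cx,cy,158]);print(cx,ang,proj(p,c-40*u).round(1),proj(p,c+40*u).round(1), 'rim-plate', proj(p,[cx,cy,33]).round(1))
E
```

```text
442.5 -17.4 [276.7 204.5] [277.6 333.3] rim-plate [276.9 208.7]
442.5 -20 [280.3 204.5] [274.5 333.3] rim-plate [276.9 208.7]
440.8 -17.4 [273.9 202. ] [275.1 331.5] rim-plate [275.4 207.4]
440.8 -20 [277.4 202.1] [272.1 331.5] rim-plate [275.4 207.4]
445 -17.4 [281.4 208. ] [281.6 335.9] rim-plate [279.4 210.6]
445 -20 [284.9 208. ] [278.5 335.8] rim-plate [279.4 210.6]
```

View pics/c9.png

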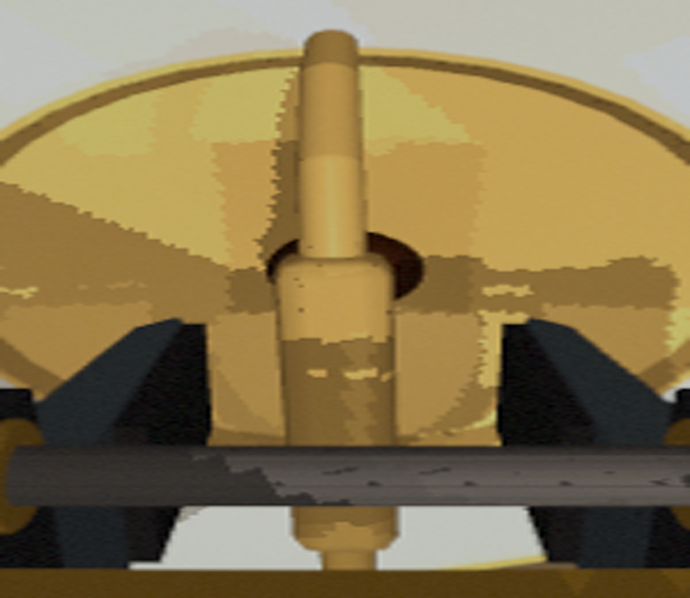

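jog_arm([
  [[0.001,-0.001,0,-0.8,0.03],[0.001,-0.001,0,-0.8,0.025],[0.001,-0.001,0,-0.8,0.02],[0.001,-0.001,0,-0.8,0.016],[0.001,-0.001,0,-0.8,0.012],[0.001,-0.001,0,-0.8,0.008],[0.001,-0.001,0,-0.8,0.005],[0.001,-0.001,0,-0.8,0.005],[0.001,-0.001,0,-0.8,0.005]],
], grip_force=10)

```text
time_s: 17.0
ee_pos: [441.0, 221.4, 147.9]
ee_rot: [-180.0, -0.0, 163.0]
force: [-0.7, -0.8, 1.0]
gripper_width: 14.3
```

jog_arm([
  [[0,0,0,0,0.005],[0,0,0,0,0.005],[0,0,0,0,0.005],[0,0,0,0,0.005]],
], grip_force=40)

```text
time_s: 17.33
ee_pos: [441.0, 221.4, 147.9]
ee_rot: [-180.0, -0.0, 163.0]
force: [-1.2, -0.2, -0.1]
gripper_width: 13.8
```

```bash
python3 - <<'E'
from workcell import env
from h import *
s=env.state();print(s['time_s'],s['ee_pos'],s['ee_rot'],s['gripper_width'],s['force'],s['torque'])
for n in('wrist','side'):
  im=env.grab_frame(n)[:,:,::-1];cv2.imwrite(f'pics/{n}8.png',im)
E
```

```text
17.3333 [440.99774934 221.41945733 147.9083118 ] [-1.79988236e+02 -2.92214083e-03  1.63015239e+02] 13.842821724810573 [-1.16151661 -0.16847248 -0.08179411] [-0.02601679  0.00290756 -0.01353537]
```

View pics/wrist8.png

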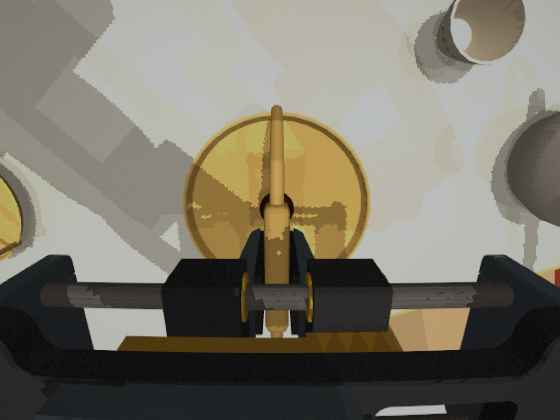

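The grip reads 13.8 mm. The bar is central between the pads at (277,265) and the truffle is at (276,207). I'll lift gently.

jog_arm([
  [[0,0,-0.001,0,0.005],[0,0,-0.003,0,0.005],[0,0,-0.006,0,0.005],[0,0,-0.01,0,0.005],[0,0,-0.014,0,0.005],[0,0,-0.017,0,0.005],[0,0,-0.019,0,0.005],[0,0,-0.02,0,0.005],[0,0,-0.02,0,0.005],[0,0,-0.02,0,0.005]],
])

```text
time_s: 18.27
ee_pos: [441.0, 221.4, 167.9]
ee_rot: [-180.0, 0.0, 163.0]
force: [0.5, -0.3, -3.7]
gripper_width: 13.5
```

```bash
cat > chk.py <<'E'
import sys
from workcell import env
from h import *
t=sys.argv[1]
s=env.state();print(s['time_s'],s['ee_pos'],s['ee_rot'],s['gripper_width'],s['force'],s['torque'])
I={}
for n in('wrist','scene','side'):
  I[n]=env.grab_frame(n)[:,:,::-1].copy();cv2.imwrite(f'pics/{n}{t}.png',I[n])
a=cv2.resize(I['side'][40:190,190:310],None,fx=3,fy=3,interpolation=cv2.INTER_CUBIC)
b=cv2.resize(I['scene'][60:210,310:430],None,fx=3,fy=3,interpolation=cv2.INTER_CUBIC)
cv2.imwrite(f'pics/k{t}.png',np.hstack([a,b]))
E
python3 chk.py 9
```

```text
18.2667 [441.00146838 221.40693829 167.91741395] [-1.79992856e+02  2.16356517e-03  1.63014565e+02] 13.483339004558061 [ 0.54042941 -0.30038948 -3.72066775] [ 0.04245583 -0.14450201  0.03279706]
```

View pics/k9.png

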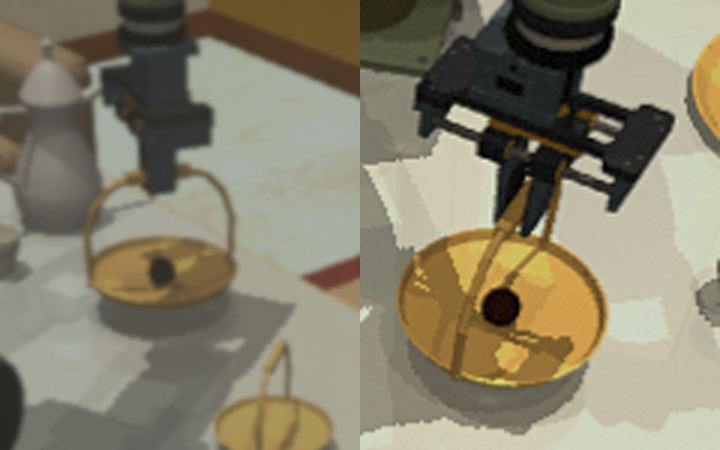

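View pics/wrist9.png

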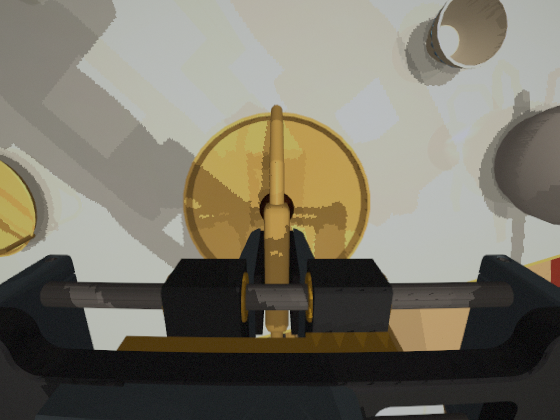

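jog_arm([
  [[0,0,-0.001,0,0.005],[0,0,-0.003,0,0.005],[0,0,-0.007,0,0.005],[0,0,-0.012,0,0.005],[0,0,-0.018,0,0.005],[0,0,-0.025,0,0.005],[0,0,-0.033,0,0.005],[0,0,-0.041,0,0.005],[0,0,-0.049,0,0.005],[0,0,-0.057,0,0.005],[0,0,-0.064,0,0.005],[0,0,-0.07,0,0.005],[0,0,-0.075,0,0.005],[0,0,-0.078,0,0.005],[0,0,-0.08,0,0.005],[0,0,-0.08,0,0.005],[0,0,-0.08,0,0.005]],
])

```text
time_s: 19.83
ee_pos: [440.9, 221.4, 247.7]
ee_rot: [-180.0, -0.0, 163.0]
force: [0.0, 0.6, -3.0]
gripper_width: 14.1
```

```bash
python3 chk.py 10
```

```text
19.8333 [440.90648949 221.38379244 247.66594927] [-1.79972972e+02 -2.29587302e-02  1.63011836e+02] 14.062717302206234 [ 1.97211462e-03  5.85605817e-01 -3.01601565e+00] [ 0.12840767 -0.10894463 -0.02300641]
```

View pics/k10.png

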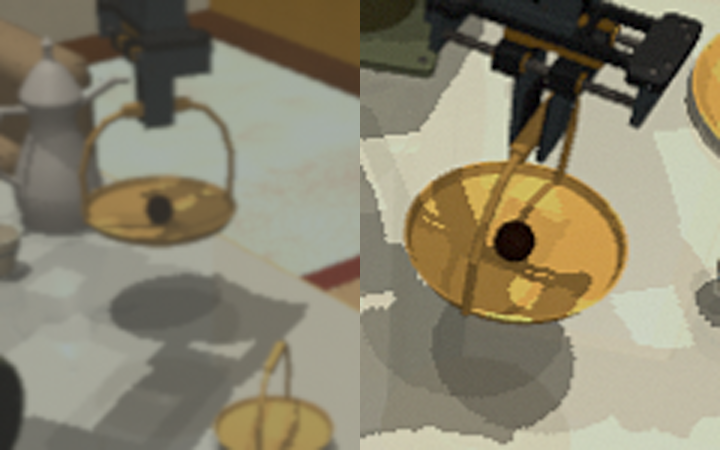

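View pics/wrist10.png

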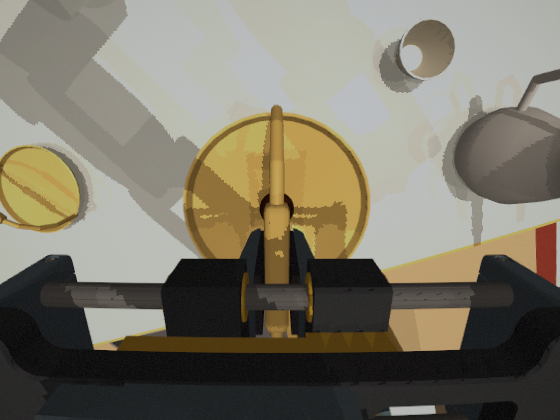

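The dish is level with the truffle central at (276,205). Next, the slow turn.

jog_arm([
  [[0,0,0,0.3,0.005],[0,0,0,1,0.005],[0,0,0,2,0.005],[0,0,0,3.5,0.005],[0,0,0,5.3,0.005],[0,0,0,7.4,0.005],[0,0,0,9.7,0.005],[0,0,0,12.1,0.005],[0,0,0,14.6,0.005],[0,0,0,17.1,0.005],[0,0,0,19.6,0.005],[0,0,0,22.1,0.005],[0,0,0,24.6,0.005],[0,0,0,27.1,0.005],[0,0,0,29.6,0.005],[0,0,0,32.1,0.005],[0,0,0,34.6,0.005],[0,0,0,37.1,0.005],[0,0,0,39.6,0.005],[0,0,0,42.1,0.005]],
])

```text
time_s: 21.65
ee_pos: [441.0, 221.5, 247.9]
ee_rot: [-180.0, 0.0, 120.7]
force: [0.1, -0.1, -2.5]
gripper_width: 13.7
```

jog_arm([
  [[0,0,0,2.5,0.005],[0,0,0,5,0.005],[0,0,0,7.5,0.005],[0,0,0,10,0.005],[0,0,0,12.5,0.005],[0,0,0,15,0.005],[0,0,0,17.5,0.005],[0,0,0,20,0.005],[0,0,0,22.3,0.005],[0,0,0,24.5,0.005],[0,0,0,26.4,0.005],[0,0,0,28,0.005],[0,0,0,29.3,0.005],[0,0,0,30.2,0.005],[0,0,0,30.7,0.005],[0,0,0,30.9,0.005],[0,0,0,30.9,0.005],[0,0,0,30.9,0.005]],
])

```text
time_s: 23.15
ee_pos: [441.1, 221.5, 247.9]
ee_rot: [180.0, 0.0, 90.0]
force: [1.6, -0.6, -3.3]
gripper_width: 14.0
```

```bash
python3 chk.py 11
```

```text
23.15 [441.05237484 221.46531897 247.90620156] [1.79999794e+02 4.63123341e-03 9.00196767e+01] 14.027413118274758 [ 1.64367822 -0.57640245 -3.30231976] [ 0.01839741 -0.09851718  0.01764025]
```

View pics/k11.png

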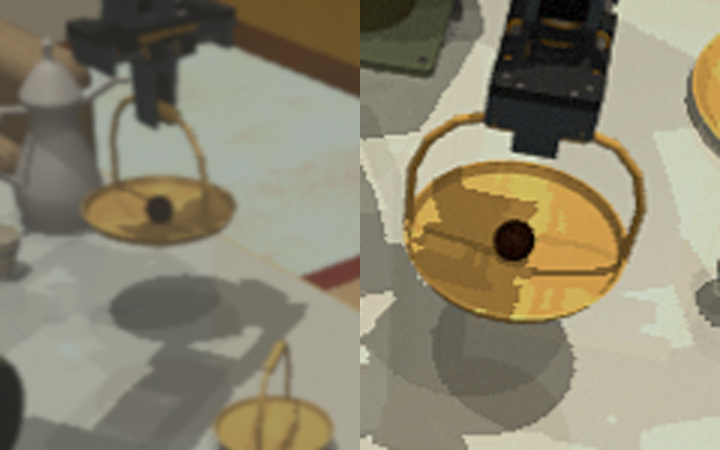

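View pics/wrist11.png

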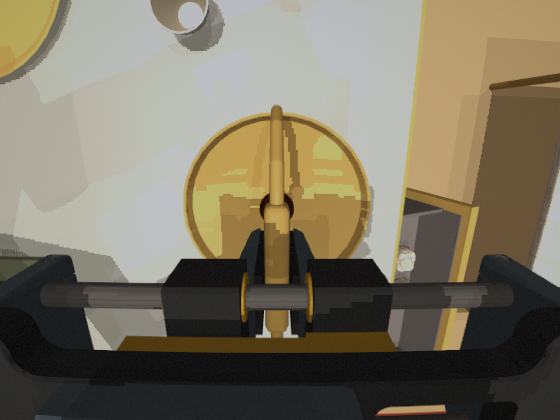

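View pics/scene11.png

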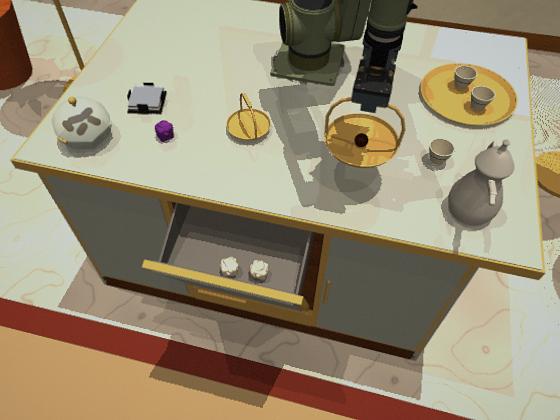

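The arch now runs along y, the truffle is central, and both napkins are in the bin at (230,266) and (259,270). I'll check the edge direction and wait for everything to settle.

jog_arm([
  [[0,0,0,0,0.005],[0,0,0,0,0.005],[0,0,0,0,0.005],[0,0,0,0,0.005],[0,0,0,0,0.005],[0,0,0,0,0.005],[0,0,0,0,0.005],[0,0,0,0,0.005],[0,0,0,0,0.005],[0,0,0,0,0.005],[0,0,0,0,0.005],[0,0,0,0,0.005]],
])

```text
time_s: 24.3
ee_pos: [441.0, 221.4, 247.9]
ee_rot: [-180.0, 0.0, 90.0]
force: [0.2, 0.1, -4.2]
gripper_width: 13.5
```

```bash
python3 chk.py 12; python3 - <<'E'
from h import *
from workcell import env
p=env.camera_params('wrist');q=env.camera_params('scene')
print([onz(p,u,0).round(1) for u in((425,2),(408,188))])
im=cv2.imread('pics/scene12.png')
print([onz(q,u,0).round(1) for u in((20,161),(540,272))])
# rim circle levelness: fit in wrist
a=cv2.absdiff(cv2.imread('pics/wrist12.png'),cv2.imread('pics/wrist11.png'));print('diff',a.mean(), a[100:260,180:375].mean())
E
```

```text
24.3 [441.04850782 221.43787464 247.88946476] [-1.79999412e+02  7.55825800e-03  9.00123785e+01] 13.540774236699514 [ 0.22149758  0.14013732 -4.1954345 ] [ 0.00101705 -0.15854936 -0.03772572]
[array([623.6, 446.2,   0. ]), array([628.2, 211.7,   0. ])]
[array([ 627. , -652.5,   -0. ]), array([629.8, 674.6,   0. ])]
diff 1.3219742063492064 0.908974358974359
```

View pics/k12.png

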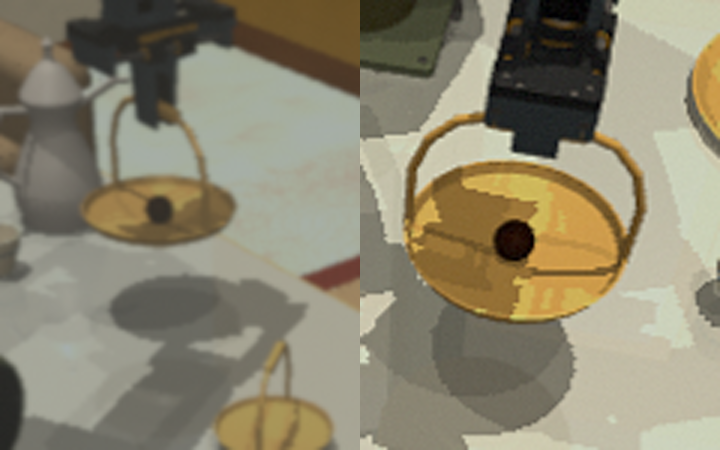

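```bash
python3 -c "
from workcell import env
print(env.job_done())"
```

```text
the job is handed in; nothing more can be done
None
```

I put both white napkins into the tilted-out bin, then lifted the large sweets dish by its handle and turned it. The job was handed in at 24.3 s, with the dish held still and level.

- **Napkins:** both show in the caddy, at (230,266) and (259,270) in the scene picture.
- **Height and position:** the dish was lifted 10 cm (tool height 148 to 248 mm). The gripper's position stayed within about 0.1 mm of where it took hold.
- **Turn:** I turned the tool 73°, not a full 90°, because the arch started about 17° off straight out from the robot. The tool ended at a yaw of 90.0°, with the arch running left to right.
- **Truffle and grip:** after 1 s of waiting, the pictures and readings had barely changed. The truffle was still in the middle and the grip was 40 N on the 14 mm bar. No wrist force I read was near the limit.
- **Other things:** in the pictures, the pot, date dish, cup, coasters, small dish and purple napkin look untouched.

**Measurements that disagreed:**
- The cameras differed by 2–4 mm on the centre of the handle, and by 2–3° on the direction of the arch. I went mostly by the wrist camera.
- The front edge came out parallel to the robot's y axis within about 1°. The scene picture gave 0.1° and the wrist picture 1.1°.
- The wrist torque read a steady 0.1–0.16 N m. It did not turn with the dish, so I took it as a sensor effect rather than the dish tilting.

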